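# Unlock the instrument case and present its combination lock

### The job

The instrument case on the repair bench is secured by a combination lock sitting over the staple on its lid. Turn the lock's dial through its clicks until the nose of its grip bar points straight at the shackle and rests in that notch, then pull the shackle fully out while the lock still sits on the case. Lift the opened lock off and present it: finish while still holding it level in the gripper, about 20 cm above the middle of the square mat, and leave the spool, the tin and the screwdriver where they are.

Things in the scene. Friction and masses are not known exactly. Their poses are not given: they have to be found in the camera images.
- lock_center (a point): Centre of the loose grey lock body, 84 (its x) x 57 (its y) x 46 mm (z up), half-way up. The shackle leaves its -x face. About 0.4 kg in all. From above it can be gripped across the 57 mm width, past the dial. While the shackle is in, its legs pass under the staple inside, so the lock cannot be lifted (2 mm play).
- dial_grip (a point): On the dial's vertical axis, 46 mm above lock_center and 8 mm from it towards the lock's +x. Black upright grip bar, 12 mm thick, 38 long; its top is 9.5 mm above this point and the disc it stands on (radius 24) 18.5 mm below. Site x runs along the bar; its pointed nose, with a pale line on top, points along its -x.
- dial (a joint): Dial angle relative to the lock, rad, growing counter-clockwise from above. 0: nose straight at the shackle, the opening notch: shackle free (within 0.1 rad); elsewhere it is blocked. Spring notches every 0.3 rad; crossing one takes about 0.1 N m. Starts 2 to 4 notches clockwise of 0 (-0.6 to -1.2), so turn counter-clockwise. Travel -1.5 to 0.75.
- shackle_grip (a point): Midway between the two level legs of the steel U shackle, outside the lock: when shut, 64 mm from lock_center towards the lock's -x, 3 mm above it, 26 mm above the plate below. Legs are 8 mm bars, 32 mm over both: pinch them together across the lock's y. 40 mm of leg stand out; the bow ends 16 mm beyond this point. Moves with the shackle; axes as the lock's.
- shackle (a joint): How far the shackle is pulled out of the lock, m: 0 shut, 0.030 at its end stop (fully out). It slides along the lock's -x, needs about 3 N, and stays where it is left.
- hasp_center (a point): Fixed point where lock_center is when the lock is seated, 107 mm above the bench, over a plate (top at 84 mm) with 12 mm cheeks at the lock's x ends; a staple stands 37 mm up into the lock: lift straight up 45 mm before going sideways. Axes: those of the fixed aluminium case, 220 (x) x 260 x 80 mm high; this point is 20 mm towards its -x from its middle.
- mat: Fixed flat dark square repair mat, 180 x 180 x 3 mm; origin at its middle, on the bench.
- spool: Bystander: grey spool, 54 mm across, 44 mm tall, on the bench; origin under its centre.
- tin: Bystander: small round steel tin, 44 mm across, 27 mm tall, on the case lid about 130 mm from the lock; origin under its centre.
- driver: Bystander: screwdriver lying on the bench to the left of the case, about 200 mm long; origin near its middle.

How it is judged:
By the outcome, as a careful person would: the job done as asked, in the order asked, and still so for the second after the job is handed in, while the arm keeps its last pose, push and grip.
It also fails if it takes over 48 s, if anything falls off the work surface, if the arm or the gripper's body presses on something with over 40 N, if the wrist force passes 120 N, or if a joint passes its speed limit or range.

### The arm

A 6-joint arm with a two-finger parallel gripper is mounted at the origin on the work surface. World frame = base frame: x ahead of the robot, y to its left, z up, the work surface at z = 0. Lengths are in m, angles in rad, forces in N, time in s.
With the tool pointing down it reaches from about 0.325 to 1 m from the base axis. Payload 5.1 kg.
Tool frame: the origin (TCP) lies at the very end of the fingers, on their centre line; the grasp point (between the pads) lies 19 mm behind it (robot.grip_depth is the distance from the TCP to the grasp point, in m); z points along the fingers, y is the line along which they close (so a half turn about z gives the same grasp; the last joint's range is limited). The gripper opens to 85 mm and grips with 20 to 120 N. Pads are 22 mm wide; open, the fingers measure 114 mm over their backs; the gripper's body (76 mm by 85 mm) begins 54 mm behind the grasp point. The pads swing forward as they close: fully open they stand 13 mm farther back than shut.
Start: joints at [1.094, 0.124, 1.65, -0, 1.367, -0.083], TCP at [0.249, 0.6, 0.231] pointing down, gripper open.
Joint ranges: [-2.61, 2.61], [-1.02, 2.33], [0.03, 2.71], [-1.35, 4.49], [0.32, 2.68], [-2.91, 2.91]. Speed limits (rad/s): [2.57, 2.57, 3.14, 3.14, 3.14, 3.14].

### API

Orientations are given as a rotation vector (axis times angle).
In Python, from plant import monitor, cams, order, robot gives the robot as it stands.
- The arm moves only by the shell command python3 -m pendant 'ROWS' [FORCE]. ROWS is JSON, a list that holds one entry, the list of rows, each a list of 7 numbers: the turn, a rotation vector about the tool's x, y, z in rad, then the shift along the tool's x, y, z in cm, then the closure, from -1 (fully open) to 1 (shut), so that 0 is half open. A call has 1 to 20 rows; each row shifts and turns the commanded pose from where the row before left it, along the tool's axes as they then stand; what a row does not reach is not made up. A row lasts 1/12 s, in which the tool goes at most 41.7 mm and 7.16 degrees, less where a joint would pass 70% of its speed; a pose out of reach is approached as far as the arm can. A call with a gripper value outside its range is refused whole. The fingers move at their own pace and stop on an object; FORCE is the grip in N (left out, the last holds). Time passes only in rows, so rows that do not move let the fingers close. It gives the time, the measured TCP pose, the force, the opening and the grip force at its end, in the units of the state.
- monitor.get_obs(): the state, without advancing time (a new reading comes with each control period).
- cams.capture(name): name is "scene" or "top" or "wrist"; returns a dict with "img" (384x512x3 uint8, blue, green, red), "fx", "fy", "cx", "cy" (pixels), "R" (3x3) and "t" (3): a world point X has camera coordinates R X + t. Camera axes: x right, y down, z forward; pixel columns grow to the right and rows downward; lengths in m; the calibration is good to about 2 mm. A picture is of the moment at which its call begins. There is no depth.
- order.job_done(): hands the job in; it is judged then, once.
The state is a dict: "time": time; "joints": joint angles; "qvel": joint speeds; "effort": joint torques, N m; "tool_pos": TCP position; "tcp_rot": TCP orientation; "force": force on the tool from outside, world axes, zero at the start; "moment": the same for the moment, N m; "grip_width": finger opening in m; "finger_force": force on a finger pad.
Only numpy, scipy, OpenCV 4.12 (cv2) and the standard library are available. Lean on these libraries where they do the work, as an engineer would, in place of code of your own. Each camera call takes 0.05 s, during which the arm holds its last target. There are 200 camera calls.

## Working session

There is one attempt and no reset: what is moved stays moved. The work goes in short steps, Python scripts to look and compute and a shell command to move; the robot and the scene stay as the last step left them, time stands still between calls to the robot, and variables do not carry over. Pictures are saved under pics/ and viewed, at most 12 in all, crops included, and the job is handed in when it is done.

```bash
mkdir -p pics; ls
python3 - <<'E'
from plant import monitor,cams
import cv2,numpy as np
a=cams.capture("scene");b=cams.capture("top")
np.set_printoptions(precision=4,suppress=True)
for n,c in(("scene",a),("top",b)):
    cv2.imwrite(f"pics/{n}0.png",c["img"]);print(n,c["fx"],c["cx"],c["cy"],c["R"],c["t"],-c["R"].T@c["t"])
print(monitor.get_obs())
E
```

```text
pics
scene 368.2646086775988 264.9202277946407 187.395320524882 [[-0.8607  0.509  -0.0074]
 [ 0.3104  0.5134 -0.8001]
 [-0.4034 -0.691  -0.5999]] [ 0.4843 -0.1219  1.2708] [0.9673 0.6942 0.6683]
top 384.4756548837236 257.9868134085675 188.6835261678643 [[-0.1224 -0.9925 -0.0007]
 [-0.9646  0.1191 -0.2353]
 [ 0.2336 -0.0282 -0.9719]] [0.0965 0.6111 1.0851] [0.3478 0.0536 1.1985]
{'time': 0.1, 'joints': array([ 1.0944,  0.1244,  1.6515,  0.    ,  1.3675, -0.0826]), 'qvel': array([ 0.0002,  0.0002, -0.0017, -0.0011,  0.0019,  0.0001]), 'effort': array([  0.0004, -42.4931, -36.6653,  -0.    ,   0.0038,   0.    ]), 'tool_pos': array([0.2492, 0.5997, 0.2302]), 'tcp_rot': array([-0.6145, -3.0804,  0.0029]), 'force': array([ 0.1701,  0.2869, -0.0375]), 'moment': array([-0.0377,  0.0269,  0.0233]), 'finger_force': 0.0, 'grip_width': 0.08531239314098944}
```

View pics/top0.png

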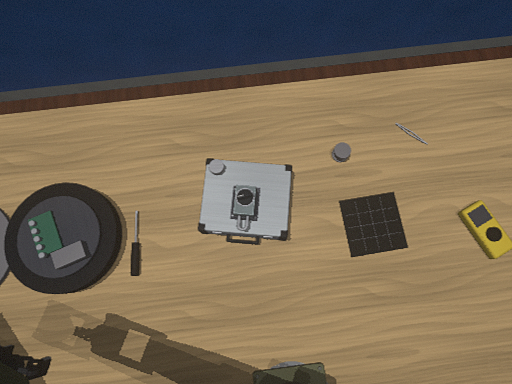

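View pics/scene0.png

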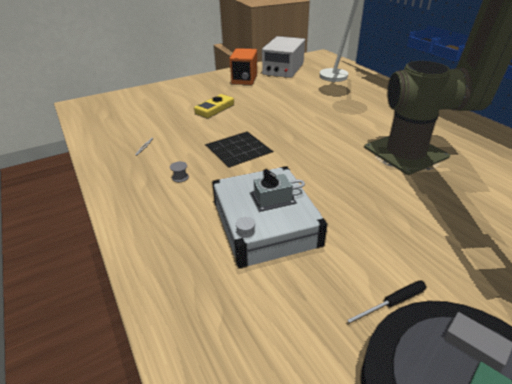

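The top view shows the case at about (246,198), the lock at (245,203) with its shackle pointing down towards the robot at (243,226), and the mat at (373,224). The scene view shows the lock at (272,188) and the tin at (245,228). Next I'll measure these.

```bash
cat > h.py <<'E'
import numpy as np,cv2
from plant import monitor,cams
np.set_printoptions(precision=4,suppress=True)
def ray(c,uv,z):
    d=c["R"].T@np.array([(uv[0]-c["cx"])/c["fx"],(uv[1]-c["cy"])/c["fy"],1.]);o=-c["R"].T@c["t"]
    return o+d*(z-o[2])/d[2]
def proj(c,X):
    p=c["R"]@np.asarray(X)+c["t"];return np.array([c["fx"]*p[0]/p[2]+c["cx"],c["fy"]*p[1]/p[2]+c["cy"]])
def big(m):
    return max(cv2.findContours(m.astype(np.uint8),cv2.RETR_EXTERNAL,cv2.CHAIN_APPROX_NONE)[0],key=cv2.contourArea)
E
python3 - <<'E'
from h import *
c=cams.capture("top");im=c["img"]
hsv=cv2.cvtColor(im,cv2.COLOR_BGR2HSV)
# case lid: low sat, light
m=np.zeros(im.shape[:2],np.uint8);m[140:250,180:310]=((hsv[...,1]<60)&(hsv[...,2]>110))[140:250,180:310]
k=big(m);P=np.array([ray(c,p[0],.08)[:2] for p in k],np.float32);r=cv2.minAreaRect(P);print("lid",r)
m=np.zeros(im.shape[:2],np.uint8);m[185:265,330:415]=(hsv[...,2]<75)[185:265,330:415]
k=big(m);P=np.array([ray(c,p[0],.003)[:2] for p in k],np.float32);print("mat",cv2.minAreaRect(P))
cv2.imwrite("pics/crop1.png",cv2.resize(im[155:250,190:305],None,fx=6,fy=6,interpolation=cv2.INTER_CUBIC))
E
```

```text
lid ((0.5952733159065247, 0.06134764850139618), (0.25953546166419983, 0.22303637862205505), 77.97528839111328)
mat ((0.4793531894683838, -0.3230472505092621), (0.17781274020671844, 0.17722192406654358), 2.542384386062622)
```

View pics/crop1.png

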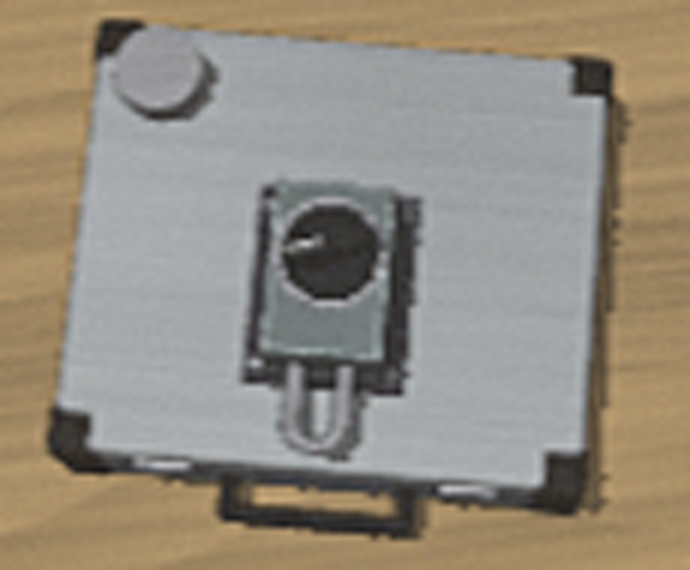

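The crop shows a 260 x 223 mm lid, which is consistent with the sizes given. The dial disc is centred at crop (329,250), and the pale nose line runs from (325,240) to (290,250), about 70–75° clockwise of the shackle at (320,445). So the dial is probably 4 notches off.

```bash
cat >> h.py <<'E'
from scipy.spatial.transform import Rotation as Ro
YL=np.deg2rad(-12.0)           # lock yaw
def go(p,yaw_y):
    """shift (cm, tool axes) and turn about tool z to TCP p with tool y at yaw_y (world, rad)"""
    o=monitor.get_obs();T=Ro.from_rotvec(o["tcp_rot"]).as_matrix()
    c,s=np.cos(yaw_y),np.sin(yaw_y)
    G=np.array([[s,c,0],[-c,s,0],[0,0,-1.]]);G[:,0]=np.cross(G[:,1],G[:,2])
    print("shift cm",100*T.T@(np.asarray(p)-o["tool_pos"]),"turn",Ro.from_matrix(T.T@G).as_rotvec())
E
python3 - <<'E'
from h import *
c=cams.capture("top");print("dial xy",ray(c,(244.4,196.2),.1345))
c=cams.capture("wrist");print("wrist cam",-c["R"].T@c["t"])
o=monitor.get_obs();print("wrist cam in tool",Ro.from_rotvec(o["tcp_rot"]).as_matrix().T@(-c["R"].T@c["t"]-o["tool_pos"]),c["fx"])
go((.5835,.0638,.26),np.deg2rad(9))
E
```

```text
dial xy [0.5865 0.0636 0.1345]
wrist cam [0.1769 0.6299 0.3735]
wrist cam in tool [ 0.0784 -0.0003 -0.1428] 282.40008522008094
shift cm [-51.4346 -36.6922  -2.8965] turn [-0.001   0.0004  1.0199]
```

```bash
python3 -m pendant '[[[0,0,0,-3.21,-2.29,-0.18,-1],[0,0,0,-3.21,-2.29,-0.18,-1],[0,0,0,-3.21,-2.29,-0.18,-1],[0,0,0,-3.21,-2.29,-0.18,-1],[0,0,0,-3.21,-2.29,-0.18,-1],[0,0,0,-3.21,-2.29,-0.18,-1],[0,0,0,-3.21,-2.29,-0.18,-1],[0,0,0,-3.21,-2.29,-0.18,-1],[0,0,0,-3.21,-2.29,-0.18,-1],[0,0,0,-3.21,-2.29,-0.18,-1],[0,0,0,-3.21,-2.29,-0.18,-1],[0,0,0,-3.21,-2.29,-0.18,-1],[0,0,0,-3.21,-2.29,-0.18,-1],[0,0,0,-3.21,-2.29,-0.18,-1],[0,0,0,-3.21,-2.29,-0.18,-1],[0,0,0,-3.21,-2.29,-0.18,-1]]]' && python3 -m pendant '[[[0,0,0.113,0,0,0,-1],[0,0,0.113,0,0,0,-1],[0,0,0.113,0,0,0,-1],[0,0,0.113,0,0,0,-1],[0,0,0.113,0,0,0,-1],[0,0,0.113,0,0,0,-1],[0,0,0.113,0,0,0,-1],[0,0,0.113,0,0,0,-1],[0,0,0.113,0,0,0,-1],[0,0,0,0,0,0,-1],[0,0,0,0,0,0,-1]]]'
python3 - <<'E'
from h import *
c=cams.capture("wrist");cv2.imwrite("pics/w1.png",c["img"]);np.savez("w1.npz",**c)
go((.5835,.0638,.26),np.deg2rad(9))
x=np.array([np.cos(YL),np.sin(YL),0]);h=np.array([.5757,.0655,.107])
print("expect dial",proj(c,h+.008*x+[0,0,.0275]),"shackle",proj(c,h-.064*x+[0,0,.003]),"bar",proj(c,h+.008*x+[0,0,.0555]))
E
```

```text
time: 1.58
tool_pos: [0.5838, 0.0629, 0.2603]
tcp_rot: [0.615, 3.081, 0.0]
force: [1.0, -0.0, 0.1]
grip_width: 0.085
finger_force: 0.0
time: 2.5
tool_pos: [0.583, 0.0648, 0.26]
tcp_rot: [-2.033, -2.395, 0.0]
force: [0.2, -0.2, 0.6]
grip_width: 0.0854
finger_force: 0.0
shift cm [-0.1065  0.026   0.0017] turn [-0.0002 -0.0001  0.0056]
expect dial [261.8865 186.7752] shackle [197.6766 156.1156] bar [261.9677 195.5992]
```

View pics/w1.png

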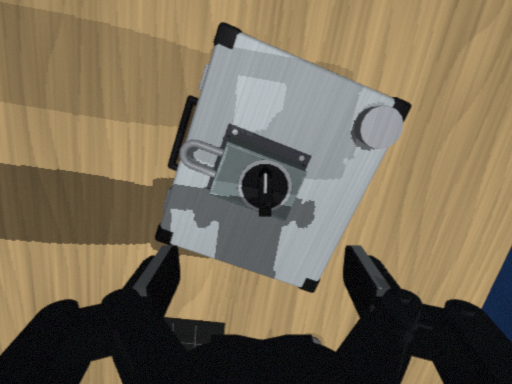

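The wrist view shows the disc at about (265,187) with the pale nose line pointing straight up (265,172–190). The shackle is at (200,157) and the lock body is squarely seated. This confirms about -1.2 rad. I'll refine the positions.

Run:
```python
from h import *
c=dict(np.load("w1.npz"));im=c["img"];g=im.max(2)
m=np.zeros(g.shape,np.uint8);m[150:225,235:300]=(g<45)[150:225,235:300]
k=big(m);(u,v),r=cv2.minEnclosingCircle(k);print("enc",u,v,r,"bbox",cv2.boundingRect(k),cv2.fitEllipse(k))
# drop the protruding bar
mo=cv2.morphologyEx(cv2.drawContours(m*0,[k],-1,1,-1),cv2.MORPH_OPEN,cv2.getStructuringElement(cv2.MORPH_ELLIPSE,(25,25)))
e=cv2.fitEllipse(big(mo));print("disc",e,ray(c,e[0],.1345))
# pale line
w=np.zeros_like(m);w[160:200,255:275]=(g>130)[160:200,255:275];ys,xs=np.nonzero(w);print("line",xs.min(),xs.max(),ys.min(),ys.max())
L=cv2.minAreaRect(np.array([ray(c,(a,b),.1625)[:2] for a,b in zip(xs,ys)],np.float32));print(L)
# case lid in wrist
hsv=cv2.cvtColor(im,cv2.COLOR_BGR2HSV)
big2=np.zeros_like(m);big2[20:295,155:412]=(hsv[...,1]<70)[20:295,155:412]
big2=cv2.morphologyEx(big2,cv2.MORPH_OPEN,np.ones((5,5)))
k2=big(big2);P=np.array([ray(c,p[0],.08)[:2] for p in k2],np.float32);print("lid",cv2.minAreaRect(P))
cv2.imwrite("pics/w1c.png",cv2.resize(im[110:235,170:320],None,fx=5,fy=4.8,interpolation=cv2.INTER_CUBIC))
```

```text
enc 264.5 189.9375 25.658994674682617 bbox (242, 165, 46, 51) ((264.37542724609375, 187.90115356445312), (42.80950164794922, 48.83723449707031), 179.52923583984375)
disc ((264.4562072753906, 186.391845703125), (43.340171813964844, 43.65451431274414), 56.473079681396484) [0.586  0.0646 0.1345]
line 255 274 160 192
((0.5794609785079956, 0.08282186836004257), (0.028543595224618912, 0.016234656795859337), 82.49832153320312)
lid ((0.5913012623786926, 0.04368011653423309), (0.29924294352531433, 0.23415328562259674), 78.0597915649414)
```

View pics/w1c.png

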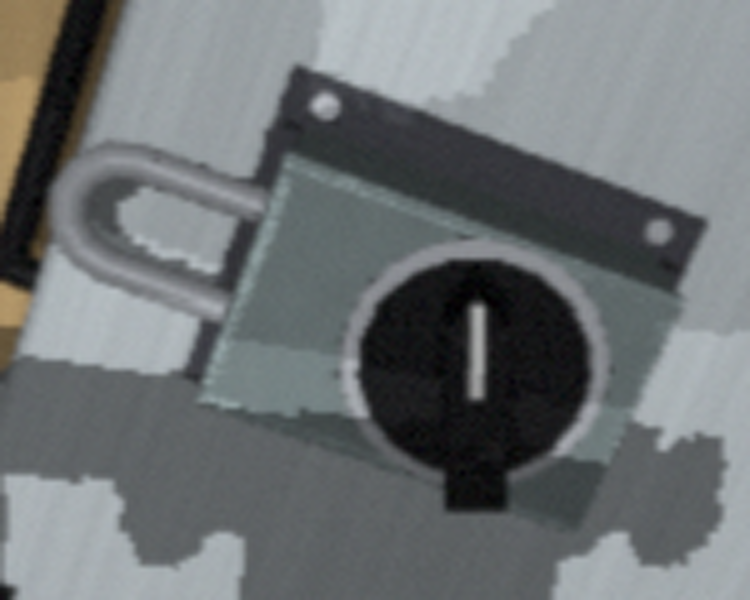

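```bash
python3 -m pendant '[[[0,0,0.006,-0.1,0.29,2.4,-1],[0,0,0,0,0,2.4,-1],[0,0,0,0,0,2.4,-1],[0,0,0,0,0,2.4,-0.3],[0,0,0,0,0,1.5,0],[0,0,0,0,0,1.0,0.4],[0,0,0,0,0,0,1],[0,0,0,0,0,0,1],[0,0,0,0,0,0,1],[0,0,0,0,0,0,1],[0,0,0,0,0,0,1],[0,0,0,0,0,0,1]]]' 40
python3 - <<'E'
from h import *
o=monitor.get_obs();print(o["moment"],o["force"]);go((.586,.0643,.139),np.deg2rad(9.2))
E
```

```text
time: 3.55
tool_pos: [0.5869, 0.0643, 0.1408]
tcp_rot: [2.043, 2.385, 0.002]
force: [-0.6, 0.4, 3.6]
grip_width: 0.0111
finger_force: 42.5
[-0.0653  0.2488  0.0601] [-0.5551  0.3551  3.5644]
shift cm [ 0.0163 -0.0938  0.1788] turn [ 0.0023  0.0004 -0.0064]
```

```bash
python3 -m pendant '[[[0,0,-0.11,0,0,0,1],[0,0,-0.11,0,0,0,1],[0,0,-0.11,0,0,0,1],[0,0,-0.11,0,0,0,1],[0,0,-0.11,0,0,0,1],[0,0,-0.11,0,0,0,1],[0,0,-0.11,0,0,0,1],[0,0,-0.11,0,0,0,1],[0,0,-0.11,0,0,0,1],[0,0,-0.11,0,0,0,1],[0,0,-0.11,0,0,0,1],[0,0,0,0,0,0,1],[0,0,0,0,0,0,1],[0,0,0,0,0,0,1]]]'
python3 - <<'E'
from h import *
o=monitor.get_obs();print(o["moment"],o["force"]);go((.586,.0643,.139),np.deg2rad(78))
c=cams.capture("wrist");cv2.imwrite("pics/w2.png",c["img"])
E
```

```text
time: 4.72
tool_pos: [0.5871, 0.0645, 0.1408]
tcp_rot: [0.328, 3.122, 0.001]
force: [-1.9, 0.2, 5.6]
grip_width: 0.011
finger_force: 42.8
[0.1481 0.2638 0.1294] [-1.9308  0.2083  5.6175]
shift cm [ 0.1005 -0.0422  0.178 ] turn [ 0.0009  0.0024 -0.0001]
```

View pics/w2.png

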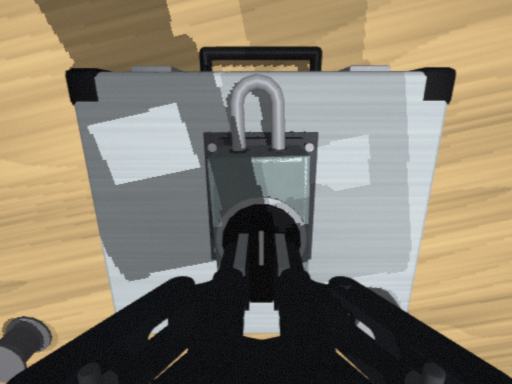

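The nose line at (262,235–262) points straight up at the shackle (258,90), and the lock is square on its plate. Next I'll release, raise and check.

```bash
python3 -m pendant '[[[0,0,0,0,0,0,0],[0,0,0,0,0,0,0],[0,0,0,0,0,0,0],[0,0,0,0,0,0,0],[0,0,0,0,0,-2.5,0],[0,0,0,0,0,-3.5,0],[0,0,0,0,0,-3.0,0],[0,0,0,0,0,0,0],[0,0,0,0,0,0,0]]]'
python3 - <<'E'
from h import *
c=cams.capture("wrist");im=c["img"];cv2.imwrite("pics/w3.png",im[40:340,100:420]);np.savez("w3.npz",**c)
x=np.array([np.cos(YL),np.sin(YL),0]);d=np.array([.586,.0643,0])
for n,X in(("disc",d+[0,0,.1345]),("shackle",d-.072*x+[0,0,.11]),("bow",d-.088*x+[0,0,.11])):print(n,proj(c,X)-[100,40])
E
```

```text
time: 5.52
tool_pos: [0.5876, 0.0643, 0.232]
tcp_rot: [0.325, 3.12, 0.001]
force: [-0.4, 0.1, -0.7]
grip_width: 0.0429
finger_force: 0.0
disc [160.8933 152.7637]
shackle [161.0313  67.9777]
bow [161.0661  48.9731]
```

View pics/w3.png

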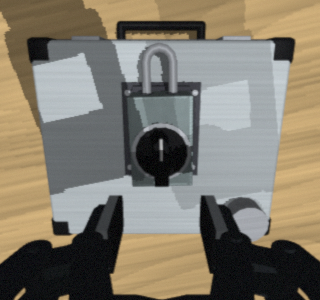

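The nose line at crop (161,150) points straight at the shackle at (159,65), so the dial is at its notch. Now I'll go to the shackle.

```bash
python3 -m pendant '[[[0,0,0,2.5,-0.13,0,-0.4],[0,0,0,2.5,0,0,-0.4],[0,0,0,2.46,0,0,-0.4],[0,0,0,0,0,3,-0.4],[0,0,0,0,0,3,-0.4],[0,0,0,0,0,3,-0.4],[0,0,0,0,0,2,-0.4],[0,0,0,0,0,1.5,-0.4],[0,0,0,0,0,1.2,-0.4],[0,0,0,0,0,0,-0.4],[0,0,0,0,0,0,1],[0,0,0,0,0,0,1],[0,0,0,0,0,0,1],[0,0,0,0,0,0,1],[0,0,0,0,0,0,1],[0,0,0,0,0,0,1],[0,0,0,0,0,0,1]]]' 40
python3 - <<'E'
from h import *
go((.5146,.0795,.095),np.deg2rad(78))
E
```

```text
time: 6.98
tool_pos: [0.5136, 0.0783, 0.0933]
tcp_rot: [0.324, 3.123, 0.0]
force: [-1.9, -0.5, 5.0]
grip_width: 0.0302
finger_force: 39.7
shift cm [-0.0706  0.1357 -0.1705] turn [0.0003 0.0019 0.0026]
```

```bash
python3 -m pendant '[[[0,0,0,0.4,0,0,1],[0,0,0,0.4,0,0,1],[0,0,0,0.4,0,0,1],[0,0,0,0.4,0,0,1],[0,0,0,0.4,0,0,1],[0,0,0,0.4,0,0,1],[0,0,0,0.4,0,0,1],[0,0,0,0.2,0,0,1],[0,0,0,0,0,0,1]]]'
python3 - <<'E'
from h import *
go((.5136,.0783,.0933),np.deg2rad(78));o=monitor.get_obs();print(o["force"])
E
```

```text
time: 7.73
tool_pos: [0.4829, 0.0847, 0.092]
tcp_rot: [-0.324, -3.124, -0.0]
force: [1.0, -1.3, 4.2]
grip_width: 0.0301
finger_force: 39.6
shift cm [-3.1376  0.0064 -0.1329] turn [ 0.0002 -0.0006  0.0027]
[ 0.9806 -1.3097  4.2206]
```

```bash
python3 -m pendant '[[[0,0,0,0.15,0,0,1],[0,0,0,0.15,0,0,1],[0,0,0,0,0,0,1]]]'
python3 - <<'E'
from h import *
go((.5136,.0783,.0933),np.deg2rad(78));o=monitor.get_obs();print(o["force"])
c=cams.capture("wrist");cv2.imwrite("pics/w4.png",c["img"])
E
```

```text
time: 7.98
tool_pos: [0.4826, 0.085, 0.0928]
tcp_rot: [0.324, 3.119, 0.001]
force: [8.2, -3.1, -0.4]
grip_width: 0.0299
finger_force: 39.6
shift cm [-3.1701 -0.0158 -0.0316] turn [0.001  0.0057 0.0022]
[ 8.2162 -3.0662 -0.3786]
```

View pics/w4.png

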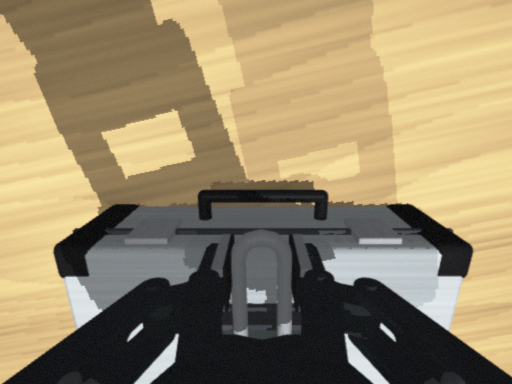

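The shackle is gripped between the pads with its bow at (262,240). Force rises with no further travel, so the end stop is reached. Next I'll release, rise and check.

```bash
python3 -m pendant '[[[0,0,0,-0.15,0,0,-0.3],[0,0,0,0,0,0,-0.4],[0,0,0,0,0,0,-0.4],[0,0,0,0,0,0,-0.4],[0,0,0,0,0,-3,-0.4],[0,0,0,0,0,-4,-1],[0,0,0,0,0,-4,-1],[0,0,0,-2,0,-3.5,-1],[0,0,0,-2.0,0,0,-1],[0,0,0,-2,0,0,-1],[0,0,0,0,0,0,-1]]]'
python3 - <<'E'
from h import *
c=cams.capture("wrist");im=c["img"];cv2.imwrite("pics/w5.png",cv2.resize(im[20:320,60:460],None,fx=2,fy=2));np.savez("w5.npz",**c)
x=np.array([np.cos(YL),np.sin(YL),0]);d=np.array([.586,.0643,0])
for n,X in(("disc",d+[0,0,.1345]),("bow",d-.118*x+[0,0,.11])):print(n,2*(proj(c,X)-[60,20]))
l=d-.010*x
go((l[0],l[1],.0935),np.deg2rad(78))
E
```

```text
time: 8.95
tool_pos: [0.5428, 0.072, 0.2376]
tcp_rot: [0.325, 3.123, 0.0]
force: [-0.4, -0.5, -0.8]
grip_width: 0.085
finger_force: 0.0
disc [405.4109 432.6628]
bow [406.0577 175.493 ]
shift cm [-3.5921  0.1421 14.296 ] turn [-0.0002 -0.0019  0.0022]
```

View pics/w5.png

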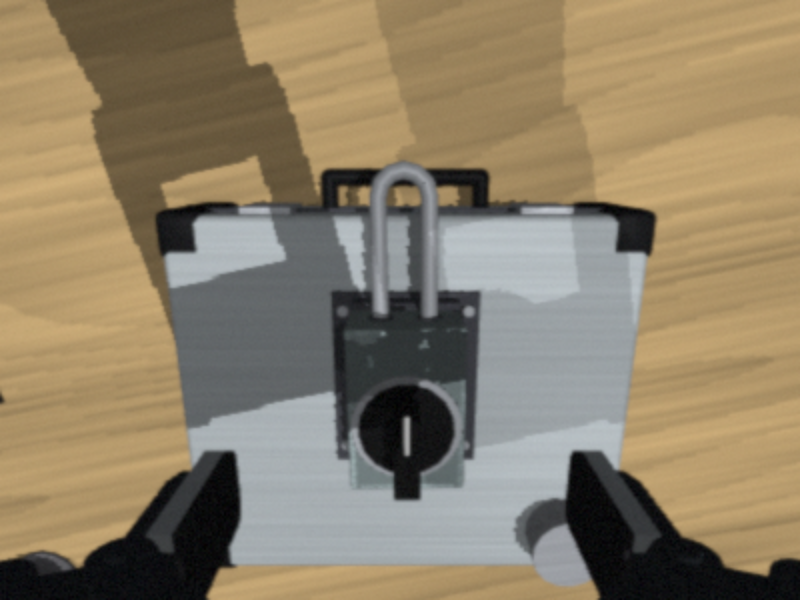

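The shackle is fully out, with its bow at (404,165) and its legs leaving the lock at y≈315. The nose is still on the notch at (406,435), and the lock is seated and square. Next I'll grip the body.

```bash
python3 -m pendant '[[[0,0,0,-1.8,0.1,0,-1],[0,0,0,-1.6,0,0,-1],[0,0,0,0,0,3,-1],[0,0,0,0,0,3,-1],[0,0,0,0,0,3,-1],[0,0,0,0,0,2.5,-1],[0,0,0,0,0,1.8,-1],[0,0,0,0,0,1,-1],[0,0,0,0,0,0,-1]]]' && python3 -m pendant '[[[0,0,0,0,0,0,-0.2],[0,0,0,0,0,0,0.2],[0,0,0,0,0,0,1],[0,0,0,0,0,0,1],[0,0,0,0,0,0,1],[0,0,0,0,0,0,1],[0,0,0,0,0,0,1],[0,0,0,0,0,0,1]]]' 70
```

```text
time: 9.75
tool_pos: [0.5719, 0.0668, 0.0916]
tcp_rot: [-0.323, -3.12, 0.001]
force: [-1.2, 0.5, 0.0]
grip_width: 0.0853
finger_force: 0.0
time: 10.42
tool_pos: [0.5752, 0.0667, 0.0957]
tcp_rot: [0.324, 3.123, 0.001]
force: [-0.6, 2.2, 5.2]
grip_width: 0.0561
finger_force: 77.2
```

```bash
python3 -m pendant '[[[0,0,0,0,0,-0.4,1],[0,0,0,0,0,-0.8,1],[0,0,0,0,0,-1,1],[0,0,0,0,0,-1,1],[0,0,0,0,0,-1,1],[0,0,0,0,0,-1,1],[0,0,0,0,0,-1,1],[0,0,0,0,0,-1.5,1],[0,0,0,0,0,-1.5,1],[0,0,0,0,0,-0.8,1],[0,0,0,0,0,0,1],[0,0,0,0,0,0,1]]]'
python3 - <<'E'
from h import *
c=cams.capture("scene");cv2.imwrite("pics/s2.png",cv2.resize(c["img"][60:280,160:420],None,fx=2.5,fy=2.5))
go((.4794,-.323,.19),np.deg2rad(78));o=monitor.get_obs();print(o["force"],o["joints"])
E
```

```text
time: 11.42
tool_pos: [0.5744, 0.0665, 0.1946]
tcp_rot: [0.324, 3.124, 0.0]
force: [-0.5, -0.1, -6.1]
grip_width: 0.0561
finger_force: 77.2
shift cm [  1.2447 -40.0541   0.367 ] turn [-0.0003 -0.0009  0.0027]
[-0.1662  0.3708 -5.9269] [ 0.0224 -0.0075  1.852  -0.      1.2981 -1.3416]
```

View pics/s2.png

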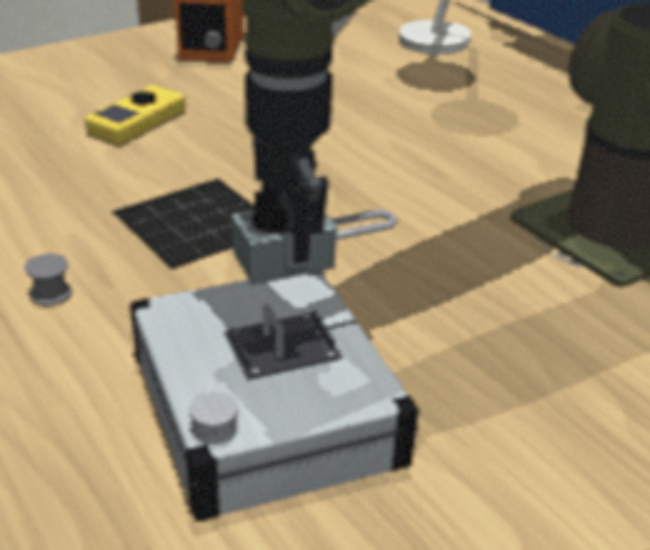

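The lock is lifted clear of the staple, the shackle is out, and it hangs level; the tin and spool are undisturbed. Now I'll carry it to the mat.

```bash
python3 -m pendant '[[[0,0,0,0.1,-0.8,0,1],[0,0,0,0.1,-1.6,0,1],[0,0,0,0.1,-2.4,0,1],[0,0,0,0.1,-3,0.05,1],[0,0,0,0.1,-3,0.05,1],[0,0,0,0.1,-3,0.05,1],[0,0,0,0.1,-3,0.05,1],[0,0,0,0.1,-3,0.05,1],[0,0,0,0.1,-3,0.05,1],[0,0,0,0.1,-3,0.05,1],[0,0,0,0.1,-3,0.05,1],[0,0,0,0.1,-3,0,1],[0,0,0,0,-3,0,1],[0,0,0,0,-2.4,0,1],[0,0,0,0,-1.6,0,1],[0,0,0,0,-0.8,0,1],[0,0,0,0,-0.4,0,1],[0,0,0,0,0,0,1],[0,0,0,0,0,0,1],[0,0,0,0,0,0,1]]]'
python3 - <<'E'
from h import *
a=cams.capture("scene")["img"];b=cams.capture("wrist")["img"]
cv2.imwrite("pics/s3.png",cv2.resize(np.hstack([a[90:390,120:440],b[90:390,90:410]]),(800,360)))
go((.4794,-.323,.19),np.deg2rad(78));o=monitor.get_obs();print(o["force"],o["qvel"])
E
```

```text
time: 13.13
tool_pos: [0.4805, -0.3215, 0.1899]
tcp_rot: [-0.322, -3.125, -0.001]
force: [-0.1, -0.7, -4.4]
grip_width: 0.0563
finger_force: 76.9
shift cm [ 0.0947 -0.163   0.0087] turn [ 0.0002 -0.0001  0.004 ]
[ 0.0837 -0.1584 -4.1559] [-0.0007 -0.0002 -0.0033 -0.0014 -0.0003 -0.0015]
```

View pics/s3.png

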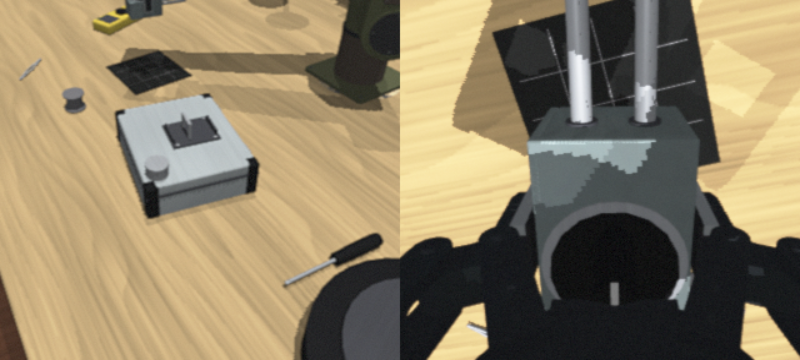

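The opened lock is held level over the mat with its nose on the notch and its shackle out, and the bystanders have not moved.

```bash
python3 -c "
from plant import order
print(order.job_done())"
```

```text
the job is handed in; nothing more can be done
None
```

The job is handed in at about 13 s of the 48 s allowed: the dial is on its opening notch, the shackle was pulled to its end stop on the case, and the gripper holds the lock level about 20 cm above the mat's middle, with the spool, tin and screwdriver untouched.

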